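Trace the cam's profile with the hand stylus

TASK

Take the orange-handled stylus out of its black holder and, holding it upright, run the side of its steel pin slowly round the steel cam's edge from the red mark, over the nose that points to the stand's front, to the green mark, pressing gently (about 4 N, never over 12 N) and keeping it against the edge the whole way. Only the stylus may touch the cam and its stand. Then set the stylus back in its holder, standing fully home, and leave the other things on the bench where they are.

Things in the scene. Friction and masses are not known exactly. Their poses are not given: they have to be found in the camera images.
- cam_stand: Fixed blue block 150 x 150 x 30 mm, a round black dial on it (152 mm across, top 36 mm up), and over that on a 32 mm spindle the level steel cam plate to trace (shape: see spindle, nose): underside 60 mm, top 74 mm up; brass nut on it to 81 mm. All clamped rigid. Origin: spindle axis at table level, z up; -x is the stand's front, where the cam's nose points.
- spindle (a point): Spindle axis at the cam's mid-thickness, 67 mm up. From above the cam is nominally a disc of radius 42 mm about this axis plus a nose disc of radius 16 mm, joined by straight flanks 36.7 mm long tangent to both, their outward normals 54.7 degrees either side of the stand's -x. The round part behind the flanks lies by the red and green marks.
- nose (a point): NOMINAL centre of the nose disc, 45 mm from the spindle axis along the stand's -x, 67 mm up. The cam has an oversize bore: as clamped, it is off the spindle axis by up to 5 mm in x and in y and turned up to 0.16 rad (9 degrees) either way. No reading gives this (all listed points and lines are nominal), so its edge may lie 10 mm off and must be felt for, or seen.
- start_mark (a point): Nominal place of the middle of the stylus pin when it touches the edge at the red mark (red bar on the dial, stand's +y side): 47 mm from the spindle axis, 80 degrees from -x towards +y (stand's x = -8.2, y = +46.3 mm), 67 mm up. Feel for the real edge along the red bar, square to the rim.
- end_mark (a point): The same for the green mark (green bar, stand's -y side): x = -8.2, y = -46.3 mm in the stand's frame, 67 mm up.
- left_line: White line painted on the dial under the nominal place of the left (+y) flank, 36.7 mm long; origin at its middle, its x axis is the flank's outward normal, y along it.
- right_line: The same for the right (-y) flank; its x axis points outward.
- stylus: Loose stylus, about 90 g, upright in the holder: dark steel collar 34 mm across, 4 mm thick; above it an orange handle 18 x 18 mm square, 66 mm long (4 to 70 mm above the origin; flats face the stylus's x and y axes); below it a round steel pin 10 mm across, 36 mm long. Origin: centre of the collar's underside, z up along the handle.
- stylus_end (a point): Centre of the lower end of the stylus pin, 36 mm below the stylus's origin. For tracing keep it 42 to 58 mm above the table: the pin then spans the cam's edge, clear of the dial, and the collar clears the cam's top.
- holder: Fixed black block 62 x 62 x 50 mm with an upright 18 mm hole through its middle; the collar rests on its top at 50 mm with the pin in the hole. Origin: centre of its underside, z up. It may stand on either side of the cam, in the place of the vice.
- vice: Fixed green toolmaker's vice, 70 x 140 mm, 63 mm high; not used. Origin: centre of the base's underside.
- spare_cam: loose brass cam blank, 75 x 60 x 12 mm, flat on the table; not the cam to trace; origin centre of its round end's underside
- specimen_a: loose aluminium dumbbell test piece, 120 x 22 x 6 mm, flat on the table; origin centre of underside
- specimen_b: loose copper dumbbell test piece, 120 x 22 x 6 mm; origin centre of underside
- jar: small closed jar with a blue cap, 48 mm across, 55 mm high; origin centre of underside
- driver: screwdriver with a red handle, 170 mm long, lying on the table
- collar: black rubber ring, 48 mm outside, 28 mm inside, 14 mm high; origin centre of underside

How it is judged (in metres and radians):
On the way, in this order (a step that is already met when the one before it is completed fails the run):
1. the stylus is lifted out of its holder (z of stylus in the frame of holder above 0.075 m), for 0.1 s.
2. its pin touches the cam's edge at the red mark (within 13 mm) (contact force between stylus and cam_stand above 0.5 N and z of stylus_end in the frame of cam_stand between 0.042 and 0.068 m and horizontal distance between stylus_end and start_mark below 0.013 m), for 0.2 s.
3. the pin, pressing the edge with over 0.5 N without a break for 0.2 s, passes the first part of the left flank (stand's y 36 to 27 mm) (contact force between stylus and cam_stand above 0.5 N and z of stylus_end in the frame of cam_stand between 0.042 and 0.068 m and y of stylus_end in the frame of cam_stand between 0.027 and 0.036 m and x of stylus_end in the frame of cam_stand below 0 m), for 0.2 s.
4. the pin, pressing the edge with over 0.5 N without a break for 0.2 s, passes the last part of the left flank (stand's y 24 to 15 mm) (contact force between stylus and cam_stand above 0.5 N and z of stylus_end in the frame of cam_stand between 0.042 and 0.068 m and y of stylus_end in the frame of cam_stand between 0.015 and 0.024 m and x of stylus_end in the frame of cam_stand below 0 m), for 0.2 s.
5. the pin, pressing the edge with over 0.5 N without a break for 0.2 s, passes the left half of the nose (stand's y 12 to 3 mm) (contact force between stylus and cam_stand above 0.5 N and z of stylus_end in the frame of cam_stand between 0.042 and 0.068 m and y of stylus_end in the frame of cam_stand between 0.003 and 0.012 m and x of stylus_end in the frame of cam_stand below 0 m), for 0.2 s.
6. the pin, pressing the edge with over 0.5 N without a break for 0.2 s, passes the right half of the nose (stand's y -3 to -12 mm) (contact force between stylus and cam_stand above 0.5 N and z of stylus_end in the frame of cam_stand between 0.042 and 0.068 m and y of stylus_end in the frame of cam_stand between -0.012 and -0.003 m and x of stylus_end in the frame of cam_stand below 0 m), for 0.2 s.
7. the pin, pressing the edge with over 0.5 N without a break for 0.2 s, passes the first part of the right flank (stand's y -15 to -24 mm) (contact force between stylus and cam_stand above 0.5 N and z of stylus_end in the frame of cam_stand between 0.042 and 0.068 m and y of stylus_end in the frame of cam_stand between -0.024 and -0.015 m and x of stylus_end in the frame of cam_stand below 0 m), for 0.2 s.
8. the pin, pressing the edge with over 0.5 N without a break for 0.2 s, passes the last part of the right flank (stand's y -27 to -36 mm) (contact force between stylus and cam_stand above 0.5 N and z of stylus_end in the frame of cam_stand between 0.042 and 0.068 m and y of stylus_end in the frame of cam_stand between -0.036 and -0.027 m and x of stylus_end in the frame of cam_stand below 0 m), for 0.2 s.
9. the pin, still touching, reaches the green mark (within 13 mm) (contact force between stylus and cam_stand above 0.5 N and z of stylus_end in the frame of cam_stand between 0.042 and 0.068 m and horizontal distance between stylus_end and end_mark below 0.013 m), for 0.1 s.
At the end, for the whole second after the job is handed in: The stylus stands upright (within 4.5 degrees) and at rest in the holder's hole, within 7 mm of its centre, collar on the holder's top (within 3 mm), let go (horizontal distance between stylus and holder below 0.007 m and z of stylus in the frame of holder between 0.047 and 0.053 m and angle between stylus's own z axis and vertical below 0.08 rad and linear speed of stylus below 0.02 m/s and contact force between the fingers and stylus below 0.05 N); the robot touches nothing.
It fails at once if the stylus presses on the cam or its stand with more than 12 N (contact force between stylus and cam_stand above 12 N).
It fails at once if the gripper or arm touches the cam or its stand (contact force between any of the fingers, the arm and cam_stand above 1 N).
It fails at once if the pin, lower than the cam's top, is drawn well away (some 20 mm beyond the nominal edge) from the left flank, nose or right flank (z of stylus_end in the frame of cam_stand below 0.074 m and ((y of stylus_end in the frame of cam_stand between 0.018 and 0.034 m and x of stylus_end in the frame of left_line between 0.024 and 0.04 m) or (y of stylus_end in the frame of cam_stand between -0.034 and -0.018 m and x of stylus_end in the frame of right_line between 0.024 and 0.04 m) or (y of stylus_end in the frame of cam_stand between -0.015 and 0.015 m and x of stylus_end in the frame of cam_stand between -0.105 and -0.085 m))).
It fails at once if the pin is lifted above the cam's edge part-way along it (z of stylus_end in the frame of cam_stand between 0.074 and 0.082 m and ((y of stylus_end in the frame of cam_stand between 0.015 and 0.034 m and x of stylus_end in the frame of left_line between -0.01 and 0.016 m) or (y of stylus_end in the frame of cam_stand between -0.034 and -0.015 m and x of stylus_end in the frame of right_line between -0.01 and 0.016 m) or (y of stylus_end in the frame of cam_stand between -0.015 and 0.015 m and x of stylus_end in the frame of cam_stand between -0.077 and -0.055 m))).
It fails at once if another thing on the bench is moved by more than 15 mm (distance of any of spare_cam, specimen_a, specimen_b, jar, driver, collar from where it was at the start of the episode above 0.015 m).
It also fails if it takes over 72 s, if anything falls off the work surface, if the arm or the gripper's body presses on something with over 40 N, if the wrist force passes 120 N, or if a joint passes its speed limit or range.

ROBOT

A 6-joint arm with a two-finger parallel gripper is mounted at the origin on the work surface. World frame = base frame: x ahead of the robot, y to its left, z up, the work surface at z = 0. Lengths are in m, angles in degrees, forces in N, time in s.
With the tool pointing down it reaches from about 0.3 to 0.75 m from the base axis. Payload 8.5 kg.
Tool frame: the origin (TCP) lies midway between the tips of the shut fingers; the grasp point (between the pads) lies 19 mm behind it (env.tcp_to_grasp is the z of the grasp point in the tool frame, in m); z points along the fingers, y is the line along which they close (so a half turn about z gives the same grasp; the last joint's range is limited). The gripper opens to 85 mm and grips with 20 to 120 N. Pads are 22 mm wide; open, the fingers measure 114 mm over their backs; the gripper's body (76 mm by 85 mm) begins 54 mm behind the grasp point. The pads swing forward as they close: fully open they stand 13 mm farther back than shut.
Start: joints at [-80.518, 21.807, 74.336, -0, 83.858, -12.336], TCP at [0.204, -0.511, 0.231] pointing down, gripper open.
Joint ranges: [-178.18, 178.18], [-50.72, 133.34], [12.68, 142.11], [-81.47, 261.47], [9.98, 163.14], [-165.26, 165.26]. Speed limits (degrees/s): [136.94, 136.94, 180, 180, 180, 180].

INTERFACE

Orientations are given as a 3x3 rotation matrix whose columns are the frame's x, y, z axes.
In Python, from rig import env, imaging, job, models gives the robot as it stands. The module is installed in compiled form; this text tells all that it offers.
- The arm moves only by the tool jog_arm, never from a script. Its argument "plan" is text: rows parted by semicolons, each of 7 numbers parted by spaces: the turn, a rotation vector about the tool's x, y, z in degrees, then the shift along the tool's x, y, z in cm, then the closure in counts, from 0 (fully open) to 255 (shut). In form: rx ry rz x y z claw; .... A call has 1 to 10 rows; each row shifts and turns the commanded pose from where the row before left it, along the tool's axes as they then stand; what a row does not reach is not made up. A row lasts 1/12 s, in which the tool goes at most 41.7 mm and 7.16 degrees, less where a joint would pass 70% of its speed; a pose out of reach is approached as far as the arm can. A call with a gripper value outside its range is refused whole. The fingers move at their own pace and stop on an object; "grip_force" is the grip in N (left out, the last holds). Time passes only in rows, so rows that do not move let the fingers close. It gives the time, the measured TCP pose, the force, the opening and the grip force at its end, in the units of the state.
- env.observe(): the state, without advancing time (a new reading comes with each control period).
- imaging.get_image(name): name is "scene" or "top" or "wrist"; returns a dict with "pixels" (384x512x3 uint8, red, green, blue), "depth" (384x512 float32, m along the optical axis (not along the pixel's ray), 0 where there is no reading), "fov_y" (degrees; the focal length in pixels is half the picture's height over the tangent of half this angle, whatever the lens; pixels are square), "cx", "cy" (the principal point, pixels), "distortion" ([k1, k2, p1, p2, k3] as OpenCV has them; the pictures are not rectified), "world_from_camera" (4x4, takes a point from camera to world coordinates). Camera axes: x right, y down, z forward; pixel columns grow to the right and rows downward; lengths in m; the calibration is good to about 2 mm. A picture is of the moment at which its call begins.
- job.close_job(): hands the job in; it is judged then, once.
Trained networks look in the newest picture that a camera, given by its name, has taken for a name from the list of things; names that differ only in an ending like _2 or _b are one class to them, and where a whole thing is asked for, a point or a joint stands for the part that bears it (a point fixed in the world has none). Each returns a list of dicts, best first, with "confidence" (0 to 1); they miss things now and then, are a little off and sometimes report something else, mostly with a low value. They report only what shows in the picture. A call takes as long as a camera call.
- models.outline_of(camera, query): "region" (384x512 bool, what is visible of it) and "bbox" ([centre column, centre row, width, height] in pixels, round what is visible of it).
- models.tip_of(camera, query): "at" ([column, row] in pixels: a listed point, or the origin of a listed thing).
The state is a dict: "time_s": time; "q": joint angles; "qvel": joint speeds; "joint_efforts": joint torques, N m; "position": TCP position; "tool_rot": TCP orientation; "ft_force": force on the tool from outside, world axes, zero at the start; "wrist_torque": the same for the moment, N m; "grip_width": finger opening in m; "gripper_force": force on a finger pad.
Only numpy, scipy, OpenCV 4.12 (cv2) and the standard library are available. Lean on these libraries where they do the work, as an engineer would, in place of code of your own. Each camera call takes 0.05 s, during which the arm holds its last target. There are 200 camera calls.

## Working session

There is one attempt and no reset: what is moved stays moved. The work goes in short steps, Python scripts to look and compute and a tool call to move; the robot and the scene stay as the last step left them, time stands still between calls to the robot, and variables do not carry over. Pictures are saved under pics/ and viewed, at most 10 in all, crops included, and the job is handed in when it is done.

Besides the shell and the picture viewer there is one more tool, called after ">>>" in YAML: its name, and indented under it one key for each argument. jog_arm: Moves the arm, as the interface text tells. Its arguments: {"type":"object","properties":{"plan":{"type":"string"},"grip_force":{"type":"number"}},"required":["plan"]}

```bash
mkdir -p pics
cat > h.py <<'E'
import numpy as np, cv2
from rig import env, imaging, job, models
def ray(im,uv):
    f=192/np.tan(np.radians(im['fov_y'])/2)
    K=np.array([[f,0,im['cx']],[0,f,im['cy']],[0,0,1]])
    p=cv2.undistortPoints(np.array(uv,float).reshape(-1,1,2),K,np.array(im['distortion'],float)).reshape(-1,2)
    return np.c_[p,np.ones(len(p))]
def at_z(im,uv,z):
    T=im['world_from_camera'];d=ray(im,uv)@T[:3,:3].T;o=T[:3,3]
    return o+d*((z-o[2])/d[:,2])[:,None]
def cloud(im):
    v,u=np.mgrid[:384,:512];uv=np.c_[u.ravel(),v.ravel()]
    T=im['world_from_camera'];P=ray(im,uv)*im['depth'].ravel()[:,None]
    return (P@T[:3,:3].T+T[:3,3]).reshape(384,512,3)
def proj(im,P):
    T=np.linalg.inv(im['world_from_camera']);f=192/np.tan(np.radians(im['fov_y'])/2)
    K=np.array([[f,0,im['cx']],[0,f,im['cy']],[0,0,1]])
    r=cv2.Rodrigues(T[:3,:3])[0]
    return cv2.projectPoints(np.array(P,float).reshape(-1,1,3),r,T[:3,3],K,np.array(im['distortion'],float))[0].reshape(-1,2)
E
python3 - <<'E'
from h import *
np.set_printoptions(precision=4,suppress=True)
s=env.observe();print(s, env.tcp_to_grasp)
for c in ['top','scene']:
    im=imaging.get_image(c);cv2.imwrite(f'pics/{c}0.png',im['pixels'][:,:,::-1])
    print(c,im['world_from_camera'],im['fov_y'])
    C=cloud(im)
    for q in ['cam_stand','holder','stylus','vice','jar','driver','spare_cam','specimen_a','collar']:
        for r in models.outline_of(c,q)[:2]:
            P=C[r['region']&(im['depth']>0)]
            if len(P): print(q,round(r['confidence'],2),np.round(r['bbox']),P.min(0),P.max(0),np.median(P,0))
    for q in ['spindle','nose','start_mark','end_mark','left_line','right_line','stylus','stylus_end','holder','cam_stand']:
        for r in models.tip_of(c,q)[:1]: print('tip',q,round(r['confidence'],2),np.round(r['at'],1))
E
```

```text
{'time_s': 0.0, 'q': array([-80.5186,  21.8411,  74.3863,   0.0002,  83.8559, -12.3367]), 'qvel': array([ 0.0357, -0.0403,  0.0832,  0.0451,  0.0286,  0.0822]), 'joint_efforts': array([  0.0025, -44.8461, -23.1274,  -0.    ,   0.0048,  -0.    ]), 'position': array([ 0.2044, -0.5103,  0.2307]), 'tool_rot': array([[ 0.9284,  0.3717, -0.0002],
       [ 0.3717, -0.9284,  0.0014],
       [ 0.0003, -0.0014, -1.    ]]), 'ft_force': array([-0.9524,  0.1787, -0.2959]), 'wrist_torque': array([-0.0193,  0.044 , -0.0217]), 'gripper_force': 0.0, 'grip_width': 0.08516786563029304} -0.0187
top [[-0.0057 -0.9951  0.0991  0.5011]
 [-1.      0.0056 -0.0007 -0.0276]
 [ 0.0002 -0.0991 -0.9951  1.3641]
 [ 0.      0.      0.      1.    ]] 47.90711076143138
cam_stand 0.56 [224. 222.  52.  57.] [ 0.4732 -0.0239  0.0236] [0.643  0.1431 0.0877] [0.5561 0.0576 0.0385]
holder 0.83 [340. 250.  23.  25.] [ 0.4283 -0.3448  0.0015] [ 0.4924 -0.2658  0.1203] [ 0.4621 -0.2889  0.0507]
jar 0.72 [132. 177.  21.  18.] [0.6676 0.3253 0.0062] [0.7157 0.371  0.0632] [0.6884 0.3427 0.0552]
jar 0.42 [345. 254.  13.  12.] [ 0
[... 2016 characters left out ...]
.] [ 0.6534 -0.4144 -0.0032] [ 0.7076 -0.3019  0.0096] [ 0.6821 -0.3592  0.0047]
specimen_a 0.58 [216. 286.  54.  20.] [ 0.6879 -0.2928 -0.0037] [ 0.7641 -0.1828  0.0098] [ 0.7242 -0.2399  0.0045]
collar 0.77 [112. 289.  26.  18.] [ 0.5664 -0.443  -0.0023] [ 0.6139 -0.3978  0.016 ] [ 0.5927 -0.421   0.0116]
collar 0.65 [266. 179.  74.  57.] [ 0.4439 -0.0286 -0.0025] [0.6432 0.1608 0.0823] [0.5766 0.0353 0.0348]
tip spindle 0.83 [263.9 163.9]
tip nose 0.96 [253.7 156.3]
tip start_mark 0.77 [276.5 152.7]
tip end_mark 0.78 [249.2 174.4]
tip right_line 0.66 [321.1 242.9]
tip stylus 0.85 [131.  218.3]
tip stylus_end 0.57 [127.3 225.5]
tip holder 0.79 [131.7 227. ]
tip cam_stand 0.55 [263.9 180.4]
```

Run:
```python
from h import *
np.set_printoptions(precision=4,suppress=True)
im=imaging.get_image('wrist');print(im['world_from_camera'],im['fov_y'])
a=cv2.imread('pics/top0.png')[160:280,170:390];b=cv2.imread('pics/scene0.png')[110:280,80:350]
a=cv2.resize(a,None,fx=2.9,fy=2.9,interpolation=cv2.INTER_CUBIC)
b=cv2.resize(b,None,fx=1.4,fy=1.4);w=cv2.resize(im['pixels'][:,:,::-1],None,fx=.62,fy=.62)
o=np.zeros((600,720,3),np.uint8);o[:348,:638]=a;o[350:350+b.shape[0],:b.shape[1]]=b;o[350:350+w.shape[0],380:380+w.shape[1]]=w[:,:340]
cv2.imwrite('pics/c0.png',o)
```

```text
[[ 0.3713 -0.8884 -0.2699  0.2742]
 [-0.9285 -0.3555 -0.1071 -0.4831]
 [-0.0008  0.2904 -0.9569  0.3737]
 [ 0.      0.      0.      1.    ]] 71.75829841612472
```

View pics/c0.png

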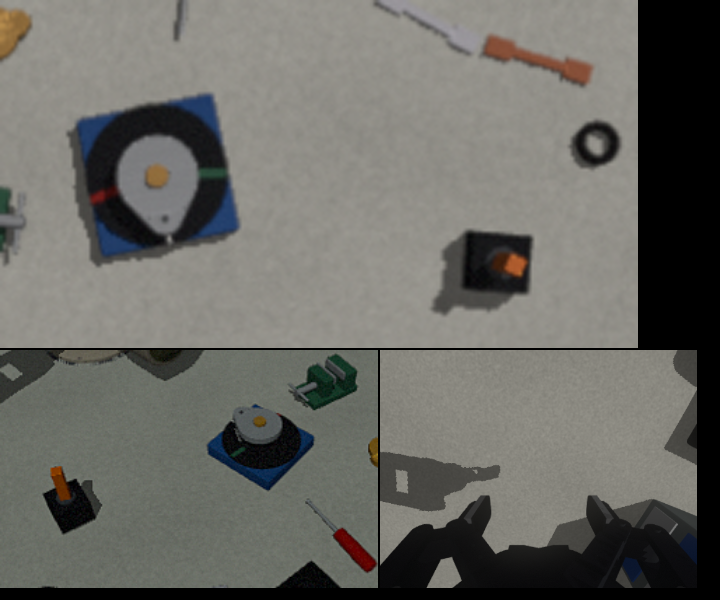

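>>> jog_arm:
  plan: "0 0 0 3.2 -1.15 0 0;0 0 0 3.2 -1.15 0 0;0 0 0 3.2 -1.15 0 0;0 0 0 3.2 -1.15 0 0;0 0 0 3.2 -1.15 0 0;0 0 0 3.2 -1.15 0 0;0 0 0 3.2 -1.15 0 0;0 0 0 3.2 -1.15 0 0;0 0 0 3.2 -1.15 0 0;0 0 0 0 0 0 0"

```text
time_s: 2.88
position: [0.4364, -0.3038, 0.2314]
tool_rot: [[0.927, 0.376, 0.001], [0.376, -0.927, 0.001], [0.001, -0.0, -1.0]]
ft_force: [-0.4, 0.1, -0.0]
grip_width: 0.085
gripper_force: 0.0
```

Run:
```python
from h import *
import pickle
im=imaging.get_image('wrist');im=imaging.get_image('wrist');pickle.dump(im,open('wh.pkl','wb'));cv2.imwrite('pics/wh.png',im['pixels'][:,:,::-1])
print(env.observe()['position'])
for q in ['holder','stylus']:
  print([(q,r['at'],r['confidence']) for r in models.tip_of('wrist',q)])
  print([(q,r['bbox'],r['confidence']) for r in models.outline_of('wrist',q)])
```

```text
[ 0.43386165 -0.30675264  0.2312917 ]
[('holder', [259.6, 141.6], 0.95)]
[('holder', [259.5, 147.9, 67.8, 69.1], 0.88)]
[('stylus', [262.4, 151.6], 0.86)]
[]
```

>>> jog_arm:
  plan: "0 0 0 2.2 -2.9 0 0;0 0 0 2.2 -2.9 0 0;0 0 0 2.2 -2.9 0 0;0 0 0 2.2 -2.9 0 0;0 0 0 2.2 -2.9 0 0;0 0 0 2.2 -2.9 0 0;0 0 0 2.2 -2.9 0 0;0 0 0 2.2 -2.9 0 0;0 0 0 2.2 -2.9 0 0;0 0 0 2.2 -2.9 0 0"

```text
time_s: 4.02
position: [0.5299, 0.0442, 0.2315]
tool_rot: [[0.929, 0.37, 0.0], [0.37, -0.929, -0.0], [0.0, 0.0, -1.0]]
ft_force: [0.4, -0.2, 0.3]
grip_width: 0.0853
gripper_force: 0.0
```

>>> jog_arm:
  plan: "0 0 0 0 0 0 0;0 0 0 0 0 0 0"

```text
time_s: 4.18
position: [0.5299, 0.0441, 0.2312]
tool_rot: [[0.928, 0.373, -0.0], [0.373, -0.928, -0.0], [-0.0, 0.0, -1.0]]
ft_force: [0.6, -0.5, -0.4]
grip_width: 0.0854
gripper_force: 0.0
```

Run:
```python
from h import *
import pickle
im=imaging.get_image('wrist');im=imaging.get_image('wrist');pickle.dump(im,open('wc.pkl','wb'));cv2.imwrite('pics/wc.png',im['pixels'][:,:,::-1])
s=env.observe();print(s['position'],s['time_s'],s['ft_force'])
for q in ['spindle','nose','start_mark','end_mark','left_line','right_line','cam_stand']:
  print([(q,r['at'],r['confidence']) for r in models.tip_of('wrist',q)[:2]])
a=cv2.imread('pics/wh.png');b=cv2.imread('pics/wc.png')
cv2.imwrite('pics/c1.png',np.hstack([a[:,60:450],b[:,60:450]]))
```

```text
[0.52967301 0.04235303 0.23127496] 4.2833 [-0.74769393 -1.19883878 -0.20192608]
[('spindle', [248.7, 145.0], 0.97), ('spindle', [87.1, 108.7], 0.37)]
[('nose', [246.3, 181.6], 0.94), ('nose', [90.8, 110.4], 0.48)]
[('start_mark', [208.5, 149.9], 0.94), ('start_mark', [249.6, 142.8], 0.66)]
[('end_mark', [288.6, 162.3], 0.56)]
[('left_line', [244.0, 184.1], 0.66)]
[]
[('cam_stand', [250.5, 141.2], 0.96), ('cam_stand', [252.8, 143.2], 0.6)]
```

View pics/c1.png

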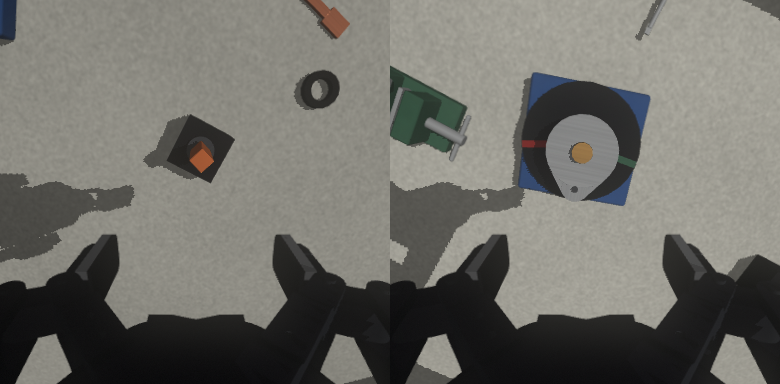

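```bash
cat > fit.py <<'E'
from h import *
from scipy.optimize import least_squares
def outline(kind):
    sq=lambda a,z0,z1:np.array([[x,y,z] for z in(z0,z1) for x in(-a,a) for y in(-a,a)])
    if kind=='stand': return sq(.075,0,.03)
    if kind=='holder': return sq(.031,0,.05)
    if kind=='handle': return sq(.009,.054,.12)
    t=np.linspace(0,2*np.pi,120)[:,None]; c=np.c_[np.cos(t),np.sin(t)]
    if kind=='dial': p=.076*c; zs=(.036,)
    else: p=np.r_[.042*c,.016*c+[-.045,0]]; zs=(.06,.074)
    return np.vstack([np.c_[p,np.full(len(p),z)] for z in zs])
def place(P,v):
    c,s=np.cos(v[2]),np.sin(v[2]);Q=P.copy();Q[:,0]=c*P[:,0]-s*P[:,1]+v[0];Q[:,1]=s*P[:,0]+c*P[:,1]+v[1];return Q
def fit(im,mask,kind,v0):
    n,l,st,_=cv2.connectedComponentsWithStats(mask.astype(np.uint8));m=(l==1+np.argmax(st[1:,4])).astype(np.uint8)
    big=cv2.resize(m*255,None,fx=4,fy=4,interpolation=cv2.INTER_LINEAR)
    c=max(cv2.findContours((big>127).astype(np.uint8),0,1)[0],key=cv2.contourArea)
    c=(cv2.convexHull(c).reshape(-1,2)+.5)/4-.5
    d=np.r_[c,c[:1]];L=np.r_[0,np.cumsum(np.hypot(*np.diff(d,axis=0).T))];s=np.arange(0,L[-1],1.)
    c=np.c_[np.interp(s,L,d[:,0]),np.interp(s,L,d[:,1])]
    P=outline(kind)
    def res(v):
        h=cv2.convexHull(proj(im,place(P,v)).astype(np.float32))
        return [cv2.pointPolygonTest(h,(float(a),float(b)),True) for a,b in c]
    r=least_squares(res,v0,loss='soft_l1',x_scale=[.01,.01,.1],diff_step=1e-4)
    return r.x,np.sqrt(np.mean(np.array(res(r.x))**2))
E
cat > a.py <<'E'
from fit import *
import pickle
np.set_printoptions(precision=4,suppress=True)
im=pickle.load(open('wc.pkl','rb'));px=im['pixels'];hsv=cv2.cvtColor(px,cv2.COLOR_RGB2HSV);H,S,V=[hsv[...,i].astype(int) for i in range(3)]
roi=np.zeros((384,512),bool);roi[60:215,185:345]=1
blue=roi&(H>95)&(H<130)&(S>90)
red=roi&((H<8)|(H>172))&(S>120);green=roi&(H>60)&(H<95)&(S>60)&(V>40)
gray=(S<50)&(V>90);c=np.zeros_like(roi);c[100:208,210:320]=1
print('vals cam',hsv[165,250],'dial',hsv[180,225],'table',hsv[215,300])
r0=red;R=at_z(im,np.argwhere(red)[:,::-1],.036).mean(0);
gm=green.copy();gm[:,:290]=0;G=at_z(im,np.argwhere(gm)[:,::-1],.036).mean(0)
print('red',red.sum(),R,'green',gm.sum(),G)
th0=np.arctan2((R-G)[1],(R-G)[0])-np.pi/2
stm=cv2.morphologyEx((blue|red|gm).astype(np.uint8),cv2.MORPH_OPEN,np.ones((2,2)))
# hull of all blue parts: join
hull=cv2.convexHull(np.argwhere(stm>0)[:,::-1].astype(np.int32));m=np.zeros((384,512),np.uint8);cv2.fillConvexPoly(m,hull,1)
sv,e=fit(im,m>0,'stand',[.555,.058,th0]);print('stand',sv,np.degrees(sv[2]),e,'th0',np.degrees(th0))
dark=roi&(V<70)&(S<90);camm=c&(m>0)&~blue&~dark&~red&~gm
camm=cv2.morphologyEx(camm.astype(np.uint8),cv2.MORPH_OPEN,np.ones((5,5)))
cv,e=fit(im,camm>0,'cam',sv);print('cam',cv,np.degrees(cv[2]),e,camm.sum())
co,si=np.cos(sv[2]),np.sin(sv[2]);d=cv[:2]-sv[:2];print('cam offset in stand mm',1e3*np.array([co*d[0]+si*d[1],-si*d[0]+co*d[1]]),'turn',np.degrees(cv[2]-sv[2]))
ov=px[:,:,::-1].copy()
for v,k,col in((sv,'stand',(0,255,255)),(cv,'cam',(0,0,255))):
    cv2.polylines(ov,[np.round(cv2.convexHull(proj(im,place(outline(k),v)).astype(np.float32))).astype(int)],1,col)
im2=pickle.load(open('wh.pkl','rb'));p2=im2['pixels'];hs=cv2.cvtColor(p2,cv2.COLOR_RGB2HSV).astype(int);roi=np.zeros((384,512),bool);roi[105:190,215:305]=1
org=roi&(hs[...,0]<20)&(hs[...,1]>110)&(hs[...,2]>60)
hd,e=fit(im2,org,'handle',[.462,-.296,.5]);print('handle',hd,np.degrees(hd[2]),e,org.sum())
hm=roi&(hs[...,2]<62)
hm=cv2.morphologyEx((hm|org).astype(np.uint8),cv2.MORPH_OPEN,np.ones((3,3)))
ho,e=fit(im2,models.outline_of and hm>0,'holder',[.462,-.296,.5]);print('holder',ho,np.degrees(ho[2]),e,hm.sum())
print('holder tip',at_z(im2,[[259.6,141.6]],0.0),'stylus tip',at_z(im2,[[262.4,151.6]],.05),hs[130,262],hs[165,225])
o2=p2[:,:,::-1].copy()
for v,k,col in((hd,'handle',(0,255,255)),(ho,'holder',(0,0,255))):
    cv2.polylines(o2,[np.round(cv2.convexHull(proj(im2,place(outline(k),v)).astype(np.float32))).astype(int)],1,col)
cv2.imwrite('pics/c2.png',np.hstack([cv2.resize(ov[70:220,180:350],None,fx=2.4,fy=2.4,interpolation=0),cv2.resize(o2[80:230,200:350],None,fx=2.4,fy=2.4,interpolation=0)]))
E
python3 a.py
```

```text
vals cam [120   2 133] dial [90  3 77] table [ 23  19 162]
red 100 [0.5335 0.1214 0.036 ] green 105 [ 0.5578 -0.0034  0.036 ]
stand [0.5563 0.0587 0.1956] 11.204602230972881 0.5246265484883239 th0 11.009088984375806
cam [0.5538 0.0568 0.171 ] 9.797717201842499 0.8451307480542635 4693
cam offset in stand mm [-2.8092 -1.3339] turn -1.4068850291303836
handle [ 0.4614 -0.3011  1.1072] 63.43997244412546 0.2070110482554737 496
holder [ 0.461  -0.3007 -0.0935] -5.355450604385024 0.282663079047554 2560
holder tip [[ 0.465  -0.2996  0.    ]] stylus tip [[ 0.4603 -0.3045  0.05  ]] [20 19 41] [26 23 79]
```

View pics/c2.png

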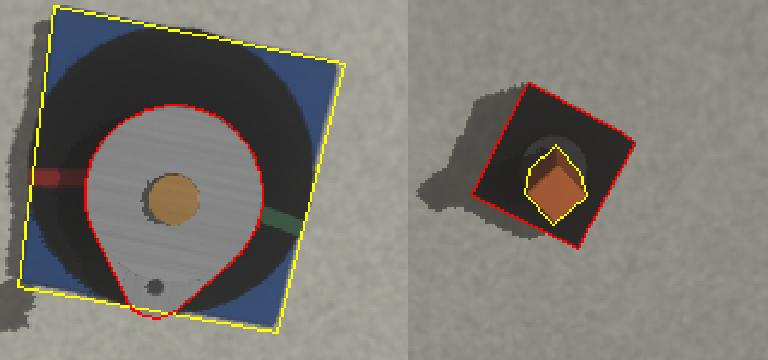

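>>> jog_arm:
  plan: "0 0 -6.9 0 0 0 0;0 0 -6.9 0 0 0 0;0 0 -6.9 0 0 0 0;0 0 -6.9 0 0 0 0;0 0 -6.9 0 0 0 0;0 0 -6.9 0 0 0 0;0 0 0 -3.4 0.93 0 0;0 0 0 -3.4 0.93 0 0;0 0 0 -3.4 0.93 0 0;0 0 0 -3.4 0.93 0 0"

```text
time_s: 5.47
position: [0.5011, -0.0961, 0.2314]
tool_rot: [[0.45, 0.893, 0.0], [0.893, -0.45, -0.0], [-0.0, 0.0, -1.0]]
ft_force: [0.4, -0.7, -0.6]
grip_width: 0.0855
gripper_force: 0.0
```

>>> jog_arm:
  plan: "0 0 0 -3.4 0.93 0 0;0 0 0 -3.4 0.93 0 0;0 0 0 -3.4 0.93 0 0;0 0 0 -3.4 0.93 0 0;0 0 0 -3.4 0.93 0 0;0 0 0 -3.4 0.93 0 0;0 0 0 0 0 0 0;0 0 0 0 0 0 0"

```text
time_s: 6.13
position: [0.4589, -0.3035, 0.2309]
tool_rot: [[0.453, 0.891, -0.0], [0.891, -0.453, 0.0], [0.0, -0.001, -1.0]]
ft_force: [1.0, 0.4, 0.6]
grip_width: 0.0854
gripper_force: 0.0
```

```bash
sed -i 's/^camm=cv2/camm=(c\&(S<10)\&(V>95)).astype(np.uint8)\ncamm=cv2/' a.py; python3 a.py | grep -E 'cam|stand'
python3 - <<'E'
from fit import *
im=imaging.get_image('wrist');p2=im['pixels'];s=env.observe();print(s['position'],s['tool_rot'][:,0],s['ft_force'])
cv2.imwrite('pics/wh2.png',p2[:,:,::-1])
hs=cv2.cvtColor(p2,cv2.COLOR_RGB2HSV).astype(int)
org=(hs[...,0]<20)&(hs[...,1]>110)&(hs[...,2]>60);org[:,:180]=0;org[:,330:]=0;org[:80]=0
v,e=fit(im,org,'handle',[.4614,-.301,1.107]);print('handle',v,np.degrees(v[2]),e,org.sum(),np.argwhere(org).mean(0))
E
```

```text
vals cam [120   2 133] dial [90  3 77] table [ 23  19 162]
stand [0.5563 0.0587 0.1956] 11.204602230972881 0.5246265484883239 th0 11.009088984375806
cam [0.5536 0.0569 0.1758] 10.074402637536082 0.271036691762387 4202
cam offset in stand mm [-2.9376 -1.2747] turn -1.1301995934368005
[ 0.45926656 -0.30221733  0.23111268] [4.51868128e-01 8.92084625e-01 4.65399254e-04] [-0.4220121   1.29685761  0.60739933]
handle [ 0.46120869 -0.30073779  1.10836843] 63.50483300159793 0.3158850024766907 505 [176.91287129 255.58217822]
```

View pics/wh2.png

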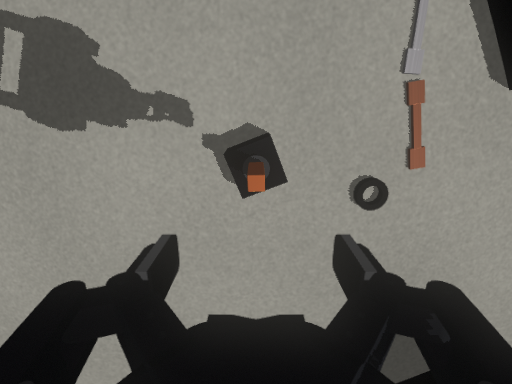

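>>> jog_arm:
  plan: "0 0 0 0.2 0.1 1 0;0 0 0 0 0 2.5 0;0 0 0 0 0 2.5 0;0 0 0 0 0 2.5 0;0 0 0 0 0 2.5 0;0 0 0 0 0 2 0;0 0 0 0 0 1.7 0;0 0 0 0 0 1 0;0 0 0 0 0 1 0;0 0 0 0 0 0 0"

```text
time_s: 7.02
position: [0.4612, -0.2994, 0.0628]
tool_rot: [[0.45, 0.893, -0.002], [0.893, -0.45, 0.002], [0.001, -0.002, -1.0]]
ft_force: [-0.7, -0.3, -0.4]
grip_width: 0.0853
gripper_force: 0.0
```

>>> jog_arm:
  plan: "0 0 0 0 0 0 255;0 0 0 0 0 0 255;0 0 0 0 0 0 255;0 0 0 0 0 0 255;0 0 0 0 0 0 255;0 0 0 0 0 0 255;0 0 0 0 0 0 255;0 0 0 0 0 0 255"
  grip_force: 100

```text
time_s: 7.68
position: [0.4616, -0.3008, 0.0649]
tool_rot: [[0.451, 0.893, 0.001], [0.893, -0.451, -0.001], [-0.0, 0.001, -1.0]]
ft_force: [-0.6, 0.9, 6.2]
grip_width: 0.017
gripper_force: 97.6
```

>>> jog_arm:
  plan: "0 0 0 0 0 -0.5 255;0 0 0 0 0 -1.5 255;0 0 0 0 0 -2.5 255;0 0 0 0 0 -3 255;0 0 0 0 0 -2.5 255;0 0 0 1 -0.3 0 255;0 0 0 2 -0.6 0 255;0 0 0 3 -0.9 0 255;0 0 0 3.4 -1.02 0 255;0 0 0 3.4 -1.02 0 255"

```text
time_s: 8.52
position: [0.4844, -0.1675, 0.1638]
tool_rot: [[0.452, 0.892, -0.001], [0.892, -0.452, 0.001], [0.0, -0.001, -1.0]]
ft_force: [1.3, 0.5, -0.3]
grip_width: 0.017
gripper_force: 97.6
```

>>> jog_arm:
  plan: "0 0 0 3.4 -1.02 0 255;0 0 0 3.4 -1.02 0 255;0 0 0 3.4 -1.02 0 255;0 0 0 3.4 -1.02 0 255;0 0 0 3.4 -1.02 0 255;0 0 0 3.4 -1.02 0 255;0 0 0 3.4 -1.02 0 255;0 0 0 3 -0.9 0 255;0 0 0 0.8 -0.3 0 255;0 0 0 0 0 0 255"

```text
time_s: 9.35
position: [0.5342, 0.117, 0.1637]
tool_rot: [[0.448, 0.894, -0.001], [0.894, -0.448, 0.0], [-0.0, -0.001, -1.0]]
ft_force: [-0.3, 0.1, -0.9]
grip_width: 0.0165
gripper_force: 97.6
```

>>> jog_arm:
  plan: "0 0 0 0 0 0 255;0 0 0 0 0 0 255"

```text
time_s: 9.52
position: [0.5345, 0.1138, 0.1641]
tool_rot: [[0.452, 0.892, -0.001], [0.892, -0.452, -0.0], [-0.001, -0.0, -1.0]]
ft_force: [-0.0, -0.5, -0.5]
grip_width: 0.0167
gripper_force: 97.6
```

Run:
```python
from h import *
np.set_printoptions(precision=4,suppress=True)
f=[]
for i in range(6):
    im=imaging.get_image('wrist');s=env.observe();f.append(np.r_[s['ft_force'],s['position'],s['wrist_torque']])
print(np.mean(f,0),np.std(f,0),s['time_s'],s['grip_width'])
cv2.imwrite('pics/held.png',im['pixels'][:,:,::-1])
```

```text
[ 0.3361 -0.123  -0.7098  0.5347  0.1139  0.1643 -0.0126 -0.0132 -0.0338] [0.3115 0.3976 0.5179 0.0001 0.0002 0.0001 0.0255 0.0268 0.0268] 9.8167 0.017118258936594372
```

View pics/held.png

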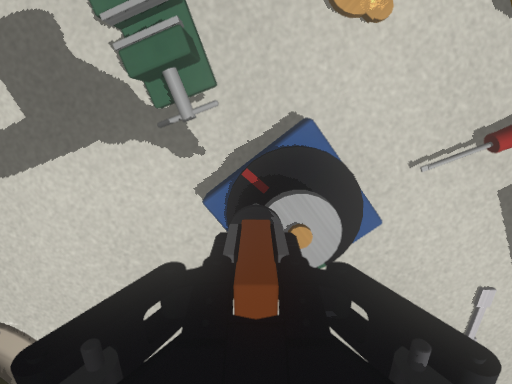

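>>> jog_arm:
  plan: "0 0 0 0 0 1 255;0 0 0 0 0 2 255;0 0 0 0 0 2 255;0 0 0 0 0 1 255;0 0 0 0 0 0.3 255;0 0 0 -0.2 0.22 0 255;0 0 0 -0.2 0.22 0 255;0 0 0 -0.14 0.16 0 255;0 0 0 -0.06 0.07 0 255;0 0 0 0 0 0 255"

```text
time_s: 10.65
position: [0.5384, 0.1063, 0.102]
tool_rot: [[0.451, 0.893, 0.001], [0.893, -0.451, -0.0], [0.001, 0.001, -1.0]]
ft_force: [-0.2, 0.9, -1.3]
grip_width: 0.0168
gripper_force: 97.6
```

>>> jog_arm:
  plan: "0 0 0 -0.03 0.04 0 255;0 0 0 -0.03 0.04 0 255;0 0 0 0 0 0 255;0 0 0 0 0 0 255"

```text
time_s: 10.98
position: [0.5384, 0.1058, 0.1014]
tool_rot: [[0.451, 0.893, 0.0], [0.893, -0.451, -0.0], [0.0, 0.0, -1.0]]
ft_force: [0.8, -0.2, -1.0]
grip_width: 0.0168
gripper_force: 97.6
```

```bash
cat > r.py <<'E'
from h import *
import sys
np.set_printoptions(precision=2,suppress=True)
n=int(sys.argv[1]) if len(sys.argv)>1 else 5
ex=np.array([.981,.1925]);ey=np.array([-.1925,.981]);S=np.array([.5563,.0587])
f=[]
for i in range(n):
    imaging.get_image('wrist');s=env.observe();f.append(np.r_[s['ft_force']-[.1,-.1,-.6],s['position']])
f=np.mean(f,0);d=f[3:5]-S
print('F stand',f[:2]@ex,f[:2]@ey,'Fz',f[2],'|F|',np.hypot(*f[:2]),'pos stand mm',1e3*np.array([d@ex,d@ey]),'z',f[5]*1e3,'t',s['time_s'])
E
python3 r.py
```

```text
F stand -0.3466225467478112 0.2662516810170458 Fz -0.6984457061935736 |F| 0.4372053743604474 pos stand mm [-8.5  49.61] z 101.32282995399618 t 11.2333
```

>>> jog_arm:
  plan: "0 0 0 -0.03 0.04 0 255;0 0 0 -0.04 0.04 0 255;0 0 0 -0.03 0.03 0 255;0 0 0 -0.03 0.03 0 255;0 0 0 0 0 0 255;0 0 0 0 0 0 255"

```text
time_s: 11.73
position: [0.5391, 0.1039, 0.1013]
tool_rot: [[0.451, 0.893, -0.0], [0.893, -0.451, 0.0], [0.0, -0.0, -1.0]]
ft_force: [-0.4, -0.4, -0.7]
grip_width: 0.0173
gripper_force: 97.6
```

```bash
python3 r.py
```

```text
F stand 0.010783926241516252 0.380745855112005 Fz -0.5118450446883018 |F| 0.38100957478086017 pos stand mm [-8.19 47.68] z 101.32610797895572 t 11.9833
```

>>> jog_arm:
  plan: "0 0 0 -0.03 0.04 0 255;0 0 0 -0.04 0.04 0 255;0 0 0 0 0 0 255;0 0 0 0 0 0 255"

```text
time_s: 12.32
position: [0.5395, 0.1029, 0.1013]
tool_rot: [[0.451, 0.893, -0.0], [0.893, -0.451, 0.0], [0.0, -0.0, -1.0]]
ft_force: [-0.6, -0.4, -1.6]
grip_width: 0.0171
gripper_force: 97.6
```

```bash
python3 r.py
```

```text
F stand 0.15081681085224058 -0.11708273039892762 Fz -0.22944957079134554 |F| 0.19098516223294423 pos stand mm [-7.98 46.63] z 101.33259243250907 t 12.5667
```

>>> jog_arm:
  plan: "0 0 0 -0.03 0.04 0 255;0 0 0 0 0 0 255;0 0 0 0 0 0 255"

```text
time_s: 12.82
position: [0.5396, 0.1026, 0.1013]
tool_rot: [[0.451, 0.893, -0.0], [0.893, -0.451, 0.0], [0.0, -0.0, -1.0]]
ft_force: [-0.2, 1.0, -1.5]
grip_width: 0.0171
gripper_force: 97.5
```

```bash
python3 r.py
```

```text
F stand -0.19596713845268643 0.9149322957276487 Fz -0.303764253475906 |F| 0.9359565816310351 pos stand mm [-7.88 46.22] z 101.3197580402613 t 13.0667
```

>>> jog_arm:
  plan: "0 0 0 -0.03 0.03 0 255;0 0 0 0 0 0 255;0 0 0 0 0 0 255"

```text
time_s: 13.32
position: [0.5397, 0.1023, 0.1013]
tool_rot: [[0.451, 0.893, -0.0], [0.893, -0.451, 0.001], [0.0, -0.001, -1.0]]
ft_force: [-1.1, 2.9, 0.0]
grip_width: 0.0166
gripper_force: 97.4
```

```bash
python3 r.py
```

```text
F stand -0.6697128089983403 3.804130369198073 Fz 0.7275293662848478 |F| 3.863757596862045 pos stand mm [-7.9  45.98] z 101.30560680104476 t 13.5667
```

```bash
cat > p.py <<'E'
# usage: p.py nrows ds_mm [target_N]; reads force, refits the cam, prints next plan
from h import *
import sys,json
from scipy.optimize import least_squares
np.set_printoptions(precision=2,suppress=True)
n,ds=int(sys.argv[1]),float(sys.argv[2]);FT=float(sys.argv[3]) if len(sys.argv)>3 else 4
st=json.load(open('st.json'));K=7.
ex=np.array([.981,.1925]);ey=np.array([-.1925,.981]);S=np.array([.5563,.0587])
f=[]
for i in range(4):
    imaging.get_image('wrist');s=env.observe();f.append(np.r_[s['ft_force']-[.1,-.1,-.6],s['position']])
sd=np.std(f,0)[:2].max();f=np.mean(f,0);F=np.array([f[:2]@ex,f[:2]@ey]);d=(f[3:5]-S)*1e3;pos=np.array([d@ex,d@ey])
A=np.arccos(26/45)
def curve(p,pen):
    u=lambda a:np.c_[-np.cos(a),np.sin(a)]
    a1=np.linspace(np.radians(105),A,150);a2=np.linspace(A,-A,150);a3=-a1[::-1]
    q=np.r_[(47-pen)*u(a1),[-45,0]+(21-pen)*u(a2),(47-pen)*u(a3)]
    nn=np.r_[u(a1),u(a2),u(a3)]
    L=np.r_[0,np.cumsum(np.hypot(*np.diff(q,axis=0).T))];t=np.arange(0,L[-1],.1)
    q=np.c_[np.interp(t,L,q[:,0]),np.interp(t,L,q[:,1])];nn=np.c_[np.interp(t,L,nn[:,0]),np.interp(t,L,nn[:,1])]
    nn/=np.hypot(*nn.T)[:,None]
    c,sn=np.cos(p[2]),np.sin(p[2]);R=np.array([[c,sn],[-sn,c]])
    return q@R+p[:2],nn@R,t
def near(p,c,pen=0):
    q,nn,t=curve(p,pen);i=np.argmin(((q-c)**2).sum(1));return i,q,nn,t
c=np.array(st['c']);st['obs'].append([*c,*F])
prior=np.array([-2.9,-.7,-.02]);sig=np.array([1.2,1.2,.03])
def res(p):
    r=list((p-prior)/sig)
    for o in st['obs']:
        i,q,nn,_=near(p,np.array(o[:2]));m=nn[i];Fn=np.array(o[2:])@m
        r.append(((np.array(o[:2])-q[i])@m+max(Fn,0)/K)/.15)
    return r
p=least_squares(res,prior,diff_step=1e-3,x_scale=[1,1,.03]).x
i,q,nn,t=near(p,c);m=nn[i];print('F',F,'Fn',F@m,'Ft',F@[-m[1],m[0]],'|F|',np.hypot(*F),'sd',sd,'Fz',f[2],'pos',pos,'cmd',c,'t',s['time_s'],'z',f[5])
print('cam',p,'resid',np.array(res(p))[3:]*.15)
i,q,nn,t=near(p,c,FT/K);e=c-q[i]
tx=np.array([.451,.893]);ty=np.array([.893,-.451]);T=np.array([[tx@ex,tx@ey],[ty@ex,ty@ey]])
acc=np.zeros(2);rows=[];c0=c.copy()
for k in range(1,n+1):
    j=min(i+int(round(k*ds*10)),len(q)-1);g=q[j]+e*max(0,1-k/3)
    r=np.round(T@(g-c0)/10-acc,2);acc+=r;rows.append(f'0 0 0 {r[0]:g} {r[1]:g} 0 255')
c=c0+T.T@acc*10;st['c']=list(c);json.dump(st,open('st.json','w'))
print(';'.join(rows));print('-> cmd',c)
E
echo '{"c":[-7.8,45.73],"obs":[[-7.88,46.22,-0.1,0.7]]}' > st.json; python3 p.py 6 1
```

```text
F [-0.83  4.48] Fn 4.546637370703471 Ft 0.3541948730383598 |F| 4.560412852885584 sd 0.3106669902097452 Fz 0.801696368920044 pos [-7.89 45.93] cmd [-7.8  45.73] t 13.7667 z 0.10130621720332227
cam [-2.93 -0.39 -0.02] resid [-0.02  0.03]
0 0 0 -0.07 -0.07 0 255;0 0 0 -0.07 -0.07 0 255;0 0 0 -0.07 -0.07 0 255;0 0 0 -0.08 -0.07 0 255;0 0 0 -0.07 -0.07 0 255;0 0 0 -0.08 -0.06 0 255
-> cmd [-13.74  44.78]
```

>>> jog_arm:
  plan: "0 0 0 -0.07 -0.07 0 255;0 0 0 -0.07 -0.07 0 255;0 0 0 -0.07 -0.07 0 255;0 0 0 -0.08 -0.07 0 255;0 0 0 -0.07 -0.07 0 255;0 0 0 -0.08 -0.06 0 255"

```text
time_s: 14.27
position: [0.5347, 0.1004, 0.1015]
tool_rot: [[0.451, 0.893, 0.002], [0.893, -0.451, 0.001], [0.002, 0.001, -1.0]]
ft_force: [1.3, 6.5, -0.4]
grip_width: 0.0169
gripper_force: 97.5
```

```bash
python3 p.py 8 1
```

```text
F [1.42 5.91] Fn 5.458952774564491 Ft -2.671740364770059 |F| 6.077693803710993 sd 0.3717382047092089 Fz -0.3380822531138309 pos [-13.29  45.  ] cmd [-13.74  44.78] t 14.4667 z 0.10147800297964775
cam [-3.66 -0.42 -0.02] resid [-0.07 -0.01  0.09]
0 0 0 -0.08 -0.07 0 255;0 0 0 -0.07 -0.06 0 255;0 0 0 -0.08 -0.06 0 255;0 0 0 -0.08 -0.06 0 255;0 0 0 -0.08 -0.06 0 255;0 0 0 -0.09 -0.05 0 255;0 0 0 -0.08 -0.05 0 255;0 0 0 -0.09 -0.05 0 255
-> cmd [-21.36  42.47]
```

>>> jog_arm:
  plan: "0 0 0 -0.08 -0.07 0 255;0 0 0 -0.07 -0.06 0 255;0 0 0 -0.08 -0.06 0 255;0 0 0 -0.08 -0.06 0 255;0 0 0 -0.08 -0.06 0 255;0 0 0 -0.09 -0.05 0 255;0 0 0 -0.08 -0.05 0 255;0 0 0 -0.09 -0.05 0 255"

```text
time_s: 15.13
position: [0.5274, 0.0965, 0.1014]
tool_rot: [[0.451, 0.893, 0.001], [0.893, -0.451, 0.001], [0.001, 0.0, -1.0]]
ft_force: [-0.4, 6.1, -0.8]
grip_width: 0.0166
gripper_force: 97.5
```

```bash
python3 p.py 9 1
```

```text
F [0.46 4.7 ] Fn 4.166025131555338 Ft -2.2148169962670443 |F| 4.718175465548525 sd 0.5136906697519882 Fz -0.04381784250333248 pos [-21.28  42.57] cmd [-21.36  42.47] t 15.3333 z 0.1013482509364414
cam [-3.65 -0.42 -0.02] resid [-0.07 -0.01  0.09 -0.  ]
0 0 0 -0.09 -0.05 0 255;0 0 0 -0.09 -0.05 0 255;0 0 0 -0.08 -0.04 0 255;0 0 0 -0.1 -0.05 0 255;0 0 0 -0.09 -0.04 0 255;0 0 0 -0.09 -0.03 0 255;0 0 0 -0.09 -0.04 0 255;0 0 0 -0.1 -0.04 0 255;0 0 0 -0.09 -0.03 0 255
-> cmd [-29.32  38.27]
```

>>> jog_arm:
  plan: "0 0 0 -0.09 -0.05 0 255;0 0 0 -0.09 -0.05 0 255;0 0 0 -0.08 -0.04 0 255;0 0 0 -0.1 -0.05 0 255;0 0 0 -0.09 -0.04 0 255;0 0 0 -0.09 -0.03 0 255;0 0 0 -0.09 -0.04 0 255;0 0 0 -0.1 -0.04 0 255;0 0 0 -0.09 -0.03 0 255"

```text
time_s: 16.08
position: [0.52, 0.0905, 0.1013]
tool_rot: [[0.451, 0.893, -0.0], [0.893, -0.451, -0.0], [-0.0, -0.0, -1.0]]
ft_force: [-1.2, 5.2, -0.6]
grip_width: 0.017
gripper_force: 97.5
```

```bash
python3 p.py 9 1
```

```text
F [-1.02  4.06] Fn 3.948151101355612 Ft -1.4004112212137714 |F| 4.189158472490266 sd 0.49491562993044824 Fz -0.13105714380799616 pos [-29.55  38.18] cmd [-29.32  38.27] t 16.2833 z 0.10127743254591336
cam [-3.65 -0.42 -0.02] resid [-0.07 -0.01  0.09  0.   -0.  ]
0 0 0 -0.09 -0.03 0 255;0 0 0 -0.1 -0.03 0 255;0 0 0 -0.09 -0.03 0 255;0 0 0 -0.1 -0.03 0 255;0 0 0 -0.1 -0.03 0 255;0 0 0 -0.09 -0.03 0 255;0 0 0 -0.1 -0.03 0 255;0 0 0 -0.09 -0.03 0 255;0 0 0 -0.1 -0.04 0 255
-> cmd [-36.81  33.21]
```

>>> jog_arm:
  plan: "0 0 0 -0.09 -0.03 0 255;0 0 0 -0.1 -0.03 0 255;0 0 0 -0.09 -0.03 0 255;0 0 0 -0.1 -0.03 0 255;0 0 0 -0.1 -0.03 0 255;0 0 0 -0.09 -0.03 0 255;0 0 0 -0.1 -0.03 0 255;0 0 0 -0.09 -0.03 0 255;0 0 0 -0.1 -0.04 0 255"

```text
time_s: 17.03
position: [0.5137, 0.0841, 0.1013]
tool_rot: [[0.451, 0.893, 0.0], [0.893, -0.451, 0.0], [0.0, 0.0, -1.0]]
ft_force: [-0.6, 4.8, -0.1]
grip_width: 0.0169
gripper_force: 97.5
```

```bash
python3 p.py 10 1
```

```text
F [-0.69  4.23] Fn 3.8927507080958423 Ft -1.8024667874801192 |F| 4.289801230284405 sd 0.5570725300560522 Fz -0.22330539371797822 pos [-36.98  33.07] cmd [-36.81  33.21] t 17.2333 z 0.10131170229562494
cam [-3.65 -0.42 -0.02] resid [-0.07 -0.02  0.09  0.   -0.    0.  ]
0 0 0 -0.1 -0.03 0 255;0 0 0 -0.09 -0.03 0 255;0 0 0 -0.1 -0.03 0 255;0 0 0 -0.09 -0.03 0 255;0 0 0 -0.1 -0.03 0 255;0 0 0 -0.09 -0.03 0 255;0 0 0 -0.1 -0.03 0 255;0 0 0 -0.09 -0.03 0 255;0 0 0 -0.1 -0.04 0 255;0 0 0 -0.09 -0.03 0 255
-> cmd [-45.1   27.61]
```

>>> jog_arm:
  plan: "0 0 0 -0.1 -0.03 0 255;0 0 0 -0.09 -0.03 0 255;0 0 0 -0.1 -0.03 0 255;0 0 0 -0.09 -0.03 0 255;0 0 0 -0.1 -0.03 0 255;0 0 0 -0.09 -0.03 0 255;0 0 0 -0.1 -0.03 0 255;0 0 0 -0.09 -0.03 0 255;0 0 0 -0.1 -0.04 0 255;0 0 0 -0.09 -0.03 0 255"

```text
time_s: 18.07
position: [0.5067, 0.077, 0.1013]
tool_rot: [[0.451, 0.893, 0.0], [0.893, -0.451, -0.0], [-0.0, 0.0, -1.0]]
ft_force: [-0.6, 4.0, -0.6]
grip_width: 0.0168
gripper_force: 97.5
```

```bash
python3 p.py 10 1
```

```text
F [-0.87  3.07] Fn 3.0252323496005036 Ft -1.024921610149245 |F| 3.194134479952324 sd 0.23579929704841723 Fz -0.6123952679219974 pos [-45.23  27.44] cmd [-45.1   27.61] t 18.2667 z 0.10132850524743171
cam [-3.67 -0.42 -0.01] resid [-0.07 -0.01  0.09 -0.   -0.01  0.03 -0.02]
0 0 0 -0.1 -0.03 0 255;0 0 0 -0.1 -0.02 0 255;0 0 0 -0.09 -0.03 0 255;0 0 0 -0.1 -0.03 0 255;0 0 0 -0.09 -0.03 0 255;0 0 0 -0.1 -0.03 0 255;0 0 0 -0.09 -0.03 0 255;0 0 0 -0.1 -0.03 0 255;0 0 0 -0.09 -0.03 0 255;0 0 0 -0.1 -0.03 0 255
-> cmd [-53.28  21.82]
```

>>> jog_arm:
  plan: "0 0 0 -0.1 -0.03 0 255;0 0 0 -0.1 -0.02 0 255;0 0 0 -0.09 -0.03 0 255;0 0 0 -0.1 -0.03 0 255;0 0 0 -0.09 -0.03 0 255;0 0 0 -0.1 -0.03 0 255;0 0 0 -0.09 -0.03 0 255;0 0 0 -0.1 -0.03 0 255;0 0 0 -0.09 -0.03 0 255;0 0 0 -0.1 -0.03 0 255"

```text
time_s: 19.1
position: [0.4997, 0.0698, 0.1013]
tool_rot: [[0.451, 0.893, -0.0], [0.893, -0.451, -0.0], [-0.0, -0.0, -1.0]]
ft_force: [-0.7, 4.2, -1.3]
grip_width: 0.0171
gripper_force: 97.5
```

```bash
python3 p.py 8 1
```

```text
F [-1.49  3.49] Fn 3.719561500105912 Ft -0.7553280107679347 |F| 3.795478646616364 sd 0.5523472810293794 Fz -0.08394293690925722 pos [-53.45  21.73] cmd [-53.28  21.82] t 19.3 z 0.10131687262410184
cam [-3.69 -0.43 -0.01] resid [-0.06 -0.01  0.09 -0.01 -0.02  0.04  0.01 -0.02]
0 0 0 -0.1 -0.03 0 255;0 0 0 -0.09 -0.03 0 255;0 0 0 -0.1 -0.03 0 255;0 0 0 -0.09 -0.03 0 255;0 0 0 -0.1 -0.03 0 255;0 0 0 -0.09 -0.03 0 255;0 0 0 -0.1 -0.03 0 255;0 0 0 -0.1 -0.03 0 255
-> cmd [-59.91  17.22]
```

>>> jog_arm:
  plan: "0 0 0 -0.1 -0.03 0 255;0 0 0 -0.09 -0.03 0 255;0 0 0 -0.1 -0.03 0 255;0 0 0 -0.09 -0.03 0 255;0 0 0 -0.1 -0.03 0 255;0 0 0 -0.09 -0.03 0 255;0 0 0 -0.1 -0.03 0 255;0 0 0 -0.1 -0.03 0 255"

```text
time_s: 19.97
position: [0.4941, 0.064, 0.1013]
tool_rot: [[0.451, 0.893, -0.0], [0.893, -0.451, 0.0], [0.0, -0.0, -1.0]]
ft_force: [-1.3, 4.0, -0.4]
grip_width: 0.0171
gripper_force: 97.5
```

```bash
python3 p.py 5 1
```

```text
F [-0.64  3.71] Fn 3.4118503463761756 Ft -1.5824945329210447 |F| 3.760985473621538 sd 0.5659768062434679 Fz -0.4551468883355521 pos [-60.07  17.13] cmd [-59.91  17.22] t 20.1667 z 0.10131742092876624
cam [-3.73 -0.43 -0.01] resid [-0.06 -0.01  0.08 -0.02 -0.03  0.04  0.03  0.02 -0.04]
0 0 0 -0.1 -0.03 0 255;0 0 0 -0.09 -0.02 0 255;0 0 0 -0.1 -0.02 0 255;0 0 0 -0.1 -0.02 0 255;0 0 0 -0.1 -0.01 0 255
-> cmd [-63.71  13.96]
```

>>> jog_arm:
  plan: "0 0 0 -0.1 -0.03 0 255;0 0 0 -0.09 -0.02 0 255;0 0 0 -0.1 -0.02 0 255;0 0 0 -0.1 -0.02 0 255;0 0 0 -0.1 -0.01 0 255"

```text
time_s: 20.58
position: [0.491, 0.06, 0.1013]
tool_rot: [[0.451, 0.893, -0.0], [0.893, -0.451, -0.0], [-0.0, -0.0, -1.0]]
ft_force: [-1.7, 3.4, -0.1]
grip_width: 0.0169
gripper_force: 97.5
```

```bash
python3 p.py 5 1
```

```text
F [-1.42  3.16] Fn 3.1866842095459207 Ft -1.362805574545294 |F| 3.465861405968369 sd 0.43888274497380597 Fz -0.3242630428416388 pos [-63.92  13.79] cmd [-63.71  13.96] t 20.7833 z 0.10129047938577979
cam [-3.68 -0.41 -0.01] resid [-0.08 -0.02  0.08 -0.02 -0.02  0.06  0.05  0.04 -0.02 -0.07]
0 0 0 -0.1 -0 0 255;0 0 0 -0.1 -0 0 255;0 0 0 -0.1 0 0 255;0 0 0 -0.1 0.01 0 255;0 0 0 -0.1 0.01 0 255
-> cmd [-66.62   9.89]
```

>>> jog_arm:
  plan: "0 0 0 -0.1 0 0 255;0 0 0 -0.1 0 0 255;0 0 0 -0.1 0 0 255;0 0 0 -0.1 0.01 0 255;0 0 0 -0.1 0.01 0 255"

```text
time_s: 21.2
position: [0.4889, 0.0554, 0.1013]
tool_rot: [[0.451, 0.893, -0.0], [0.893, -0.451, -0.0], [-0.0, -0.0, -1.0]]
ft_force: [-2.4, 2.5, 0.0]
grip_width: 0.0168
gripper_force: 97.5
```

```bash
python3 p.py 6 1 4.5
```

```text
F [-2.2   2.11] Fn 2.9346867193176593 Ft -0.8102787701407254 |F| 3.0444930326542403 sd 0.7902045314648992 Fz -0.3777560577036655 pos [-66.75   9.7 ] cmd [-66.62   9.89] t 21.4 z 0.10130593737150376
cam [-3.58 -0.38 -0.01] resid [-0.1  -0.05  0.07 -0.01  0.01  0.08  0.06  0.05 -0.02 -0.05 -0.07]
0 0 0 -0.1 0.02 0 255;0 0 0 -0.09 0.03 0 255;0 0 0 -0.1 0.04 0 255;0 0 0 -0.09 0.03 0 255;0 0 0 -0.1 0.04 0 255;0 0 0 -0.09 0.04 0 255
-> cmd [-68.54   4.17]
```

>>> jog_arm:
  plan: "0 0 0 -0.1 0.02 0 255;0 0 0 -0.09 0.03 0 255;0 0 0 -0.1 0.04 0 255;0 0 0 -0.09 0.03 0 255;0 0 0 -0.1 0.04 0 255;0 0 0 -0.09 0.04 0 255"

```text
time_s: 21.9
position: [0.4881, 0.0495, 0.1013]
tool_rot: [[0.451, 0.893, -0.0], [0.893, -0.451, -0.0], [-0.0, -0.0, -1.0]]
ft_force: [-3.4, 2.7, -0.8]
grip_width: 0.0167
gripper_force: 97.5
```

```bash
python3 p.py 6 1 4.5
```

```text
F [-3.42  1.42] Fn 3.6257062262015656 Ft -0.7285685495589301 |F| 3.698183036319755 sd 0.5743037142643718 Fz -0.0013309667205504416 pos [-68.68   3.98] cmd [-68.54   4.17] t 22.1 z 0.10127863444921063
cam [-3.5  -0.36 -0.01] resid [-0.11 -0.06  0.06  0.    0.03  0.1   0.07  0.04 -0.03 -0.04 -0.03 -0.05]
0 0 0 -0.09 0.05 0 255;0 0 0 -0.08 0.05 0 255;0 0 0 -0.08 0.06 0 255;0 0 0 -0.08 0.06 0 255;0 0 0 -0.08 0.06 0 255;0 0 0 -0.07 0.07 0 255
-> cmd [-68.73  -1.77]
```

>>> jog_arm:
  plan: "0 0 0 -0.09 0.05 0 255;0 0 0 -0.08 0.05 0 255;0 0 0 -0.08 0.06 0 255;0 0 0 -0.08 0.06 0 255;0 0 0 -0.08 0.06 0 255;0 0 0 -0.07 0.07 0 255"

```text
time_s: 22.6
position: [0.489, 0.0436, 0.1013]
tool_rot: [[0.451, 0.893, -0.0], [0.893, -0.451, -0.0], [-0.0, -0.0, -1.0]]
ft_force: [-4.7, 0.9, -1.0]
grip_width: 0.0168
gripper_force: 97.5
```

```bash
python3 p.py 6 1 4.5
```

```text
F [-4.94  2.15] Fn 4.708806295749143 Ft -2.610072079248094 |F| 5.383802837192055 sd 0.3583656270209789 Fz -0.29482478043221527 pos [-68.84  -1.98] cmd [-68.73  -1.77] t 22.8 z 0.10126668537005742
cam [-3.5  -0.36 -0.01] resid [-0.11 -0.06  0.06  0.    0.03  0.1   0.07  0.04 -0.03 -0.04 -0.03 -0.05
  0.  ]
0 0 0 -0.07 0.07 0 255;0 0 0 -0.07 0.07 0 255;0 0 0 -0.06 0.08 0 255;0 0 0 -0.06 0.08 0 255;0 0 0 -0.06 0.08 0 255;0 0 0 -0.05 0.09 0 255
-> cmd [-67.29  -7.58]
```

>>> jog_arm:
  plan: "0 0 0 -0.07 0.07 0 255;0 0 0 -0.07 0.07 0 255;0 0 0 -0.06 0.08 0 255;0 0 0 -0.06 0.08 0 255;0 0 0 -0.06 0.08 0 255;0 0 0 -0.05 0.09 0 255"

```text
time_s: 23.3
position: [0.4917, 0.0381, 0.1013]
tool_rot: [[0.45, 0.893, -0.0], [0.893, -0.45, -0.0], [-0.0, -0.0, -1.0]]
ft_force: [-5.9, -0.9, -1.5]
grip_width: 0.0171
gripper_force: 97.5
```

```bash
python3 p.py 6 1 4.5
```

```text
F [-4.94  0.13] Fn 4.509836819412084 Ft -2.0169802081534987 |F| 4.940327650855542 sd 0.5228136135092587 Fz 0.4075441127459672 pos [-67.24  -7.88] cmd [-67.29  -7.58] t 23.5 z 0.1013220012326989
cam [-3.5  -0.36 -0.01] resid [-0.11 -0.06  0.06  0.    0.03  0.1   0.07  0.04 -0.03 -0.04 -0.03 -0.05
  0.   -0.01]
0 0 0 -0.05 0.09 0 255;0 0 0 -0.04 0.09 0 255;0 0 0 -0.04 0.09 0 255;0 0 0 -0.03 0.09 0 255;0 0 0 -0.03 0.1 0 255;0 0 0 -0.03 0.1 0 255
-> cmd [-64.23 -12.76]
```

>>> jog_arm:
  plan: "0 0 0 -0.05 0.09 0 255;0 0 0 -0.04 0.09 0 255;0 0 0 -0.04 0.09 0 255;0 0 0 -0.03 0.09 0 255;0 0 0 -0.03 0.1 0 255;0 0 0 -0.03 0.1 0 255"

```text
time_s: 24.0
position: [0.4959, 0.0336, 0.1014]
tool_rot: [[0.45, 0.893, 0.0], [0.893, -0.45, -0.0], [-0.0, 0.0, -1.0]]
ft_force: [-4.1, -1.7, -1.9]
grip_width: 0.0167
gripper_force: 97.5
```

```bash
python3 p.py 6 1 4.5
```

```text
F [-4.23 -1.28] Fn 4.077499146409753 Ft -1.7111210871942049 |F| 4.421983114397086 sd 0.45659832259344596 Fz -0.5512819186161988 pos [-63.92 -13.09] cmd [-64.23 -12.76] t 24.2 z 0.10140614161322226
cam [-3.49 -0.36 -0.01] resid [-0.12 -0.06  0.06  0.    0.03  0.1   0.07  0.04 -0.04 -0.04 -0.03 -0.04
  0.01  0.   -0.02]
0 0 0 -0.02 0.1 0 255;0 0 0 -0.01 0.1 0 255;0 0 0 -0.01 0.1 0 255;0 0 0 -0 0.1 0 255;0 0 0 -0 0.1 0 255;0 0 0 -0 0.1 0 255
-> cmd [-59.74 -16.76]
```

>>> jog_arm:
  plan: "0 0 0 -0.02 0.1 0 255;0 0 0 -0.01 0.1 0 255;0 0 0 -0.01 0.1 0 255;0 0 0 0 0.1 0 255;0 0 0 0 0.1 0 255;0 0 0 0 0.1 0 255"

```text
time_s: 24.7
position: [0.5011, 0.0306, 0.1014]
tool_rot: [[0.451, 0.893, 0.0], [0.893, -0.451, -0.0], [-0.0, 0.0, -1.0]]
ft_force: [-3.0, -2.9, -1.6]
grip_width: 0.0166
gripper_force: 97.7
```

```bash
python3 p.py 7 1 4.5
```

```text
F [-3.58 -2.34] Fn 4.0009798210848615 Ft -1.519999337549882 |F| 4.279981018051404 sd 0.5773952005632657 Fz -0.8027173204317893 pos [-59.4  -17.02] cmd [-59.74 -16.76] t 24.9 z 0.10139045065359648
cam [-3.48 -0.36 -0.01] resid [-0.12 -0.06  0.06  0.    0.04  0.1   0.06  0.03 -0.05 -0.05 -0.03 -0.04
  0.02  0.02  0.   -0.06]
0 0 0 0 0.1 0 255;0 0 0 0.01 0.1 0 255;0 0 0 0 0.1 0 255;0 0 0 0 0.1 0 255;0 0 0 0.01 0.1 0 255;0 0 0 0 0.1 0 255;0 0 0 0 0.1 0 255
-> cmd [-54.09 -20.9 ]
```

>>> jog_arm:
  plan: "0 0 0 0 0.1 0 255;0 0 0 0.01 0.1 0 255;0 0 0 0 0.1 0 255;0 0 0 0 0.1 0 255;0 0 0 0.01 0.1 0 255;0 0 0 0 0.1 0 255;0 0 0 0 0.1 0 255"

```text
time_s: 25.48
position: [0.5071, 0.0278, 0.1012]
tool_rot: [[0.451, 0.893, -0.001], [0.893, -0.451, 0.0], [-0.0, -0.001, -1.0]]
ft_force: [-5.1, -3.3, -1.4]
grip_width: 0.0168
gripper_force: 97.7
```

```bash
python3 p.py 9 1 4.5
```

```text
F [-4.55 -2.05] Fn 4.333944781461793 Ft -2.472210362419272 |F| 4.989479075496073 sd 0.4792980618748384 Fz -0.8248532947909353 pos [-54.03 -20.98] cmd [-54.09 -20.9 ] t 25.6833 z 0.10128990733031361
cam [-3.48 -0.36 -0.01] resid [-0.12 -0.06  0.06  0.    0.04  0.1   0.06  0.03 -0.05 -0.05 -0.03 -0.04
  0.02  0.02  0.   -0.06  0.01]
0 0 0 0 0.1 0 255;0 0 0 0.01 0.1 0 255;0 0 0 0 0.1 0 255;0 0 0 0.01 0.1 0 255;0 0 0 -0 0.1 0 255;0 0 0 0 0.1 0 255;0 0 0 0.01 0.1 0 255;0 0 0 -0 0.1 0 255;0 0 0 0 0.1 0 255
-> cmd [-46.8  -26.19]
```

>>> jog_arm:
  plan: "0 0 0 0 0.1 0 255;0 0 0 0.01 0.1 0 255;0 0 0 0 0.1 0 255;0 0 0 0.01 0.1 0 255;0 0 0 0 0.1 0 255;0 0 0 0 0.1 0 255;0 0 0 0.01 0.1 0 255;0 0 0 0 0.1 0 255;0 0 0 0 0.1 0 255"

```text
time_s: 26.43
position: [0.5152, 0.024, 0.1012]
tool_rot: [[0.451, 0.893, -0.001], [0.893, -0.451, -0.0], [-0.0, -0.001, -1.0]]
ft_force: [-4.4, -2.7, -0.6]
grip_width: 0.0169
gripper_force: 97.7
```

```bash
python3 p.py 10 1 4.5
```

```text
F [-5.01 -2.18] Fn 4.710520426721021 Ft -2.7671619981347853 |F| 5.4631665007097565 sd 0.7840258639406239 Fz -0.6911091744755421 pos [-46.88 -26.24] cmd [-46.8  -26.19] t 26.6333 z 0.10127634278938455
cam [-3.49 -0.36 -0.01] resid [-0.11 -0.06  0.07  0.01  0.04  0.1   0.06  0.03 -0.05 -0.05 -0.03 -0.04
  0.02  0.01 -0.01 -0.07  0.    0.05]
0 0 0 0 0.1 0 255;0 0 0 0.01 0.1 0 255;0 0 0 0 0.1 0 255;0 0 0 0 0.1 0 255;0 0 0 0.01 0.1 0 255;0 0 0 0 0.1 0 255;0 0 0 0 0.1 0 255;0 0 0 0.01 0.1 0 255;0 0 0 0 0.1 0 255;0 0 0 0 0.1 0 255
-> cmd [-38.72 -32.1 ]
```

>>> jog_arm:
  plan: "0 0 0 0 0.1 0 255;0 0 0 0.01 0.1 0 255;0 0 0 0 0.1 0 255;0 0 0 0 0.1 0 255;0 0 0 0.01 0.1 0 255;0 0 0 0 0.1 0 255;0 0 0 0 0.1 0 255;0 0 0 0.01 0.1 0 255;0 0 0 0 0.1 0 255;0 0 0 0 0.1 0 255"

```text
time_s: 27.47
position: [0.5242, 0.0197, 0.1012]
tool_rot: [[0.45, 0.893, -0.001], [0.893, -0.45, -0.0], [-0.0, -0.001, -1.0]]
ft_force: [-5.1, -3.7, -1.7]
grip_width: 0.0169
gripper_force: 97.7
```

```bash
python3 p.py 10 1 4.5
```

```text
F [-4.93 -2.38] Fn 4.825028764230148 Ft -2.582897728123646 |F| 5.472866090961353 sd 0.5435051326928556 Fz -0.7321666480845329 pos [-38.82 -32.17] cmd [-38.72 -32.1 ] t 27.6667 z 0.1012474237215811
cam [-3.5  -0.37 -0.01] resid [-0.1  -0.05  0.07  0.01  0.04  0.1   0.06  0.03 -0.05 -0.05 -0.04 -0.05
  0.01  0.   -0.02 -0.08 -0.    0.04  0.07]
0 0 0 0 0.1 0 255;0 0 0 0.01 0.1 0 255;0 0 0 0 0.1 0 255;0 0 0 0.01 0.1 0 255;0 0 0 -0 0.1 0 255;0 0 0 0 0.1 0 255;0 0 0 0.01 0.1 0 255;0 0 0 -0 0.1 0 255;0 0 0 0 0.1 0 255;0 0 0 0 0.1 0 255
-> cmd [-30.65 -38.  ]
```

>>> jog_arm:
  plan: "0 0 0 0 0.1 0 255;0 0 0 0.01 0.1 0 255;0 0 0 0 0.1 0 255;0 0 0 0.01 0.1 0 255;0 0 0 0 0.1 0 255;0 0 0 0 0.1 0 255;0 0 0 0.01 0.1 0 255;0 0 0 0 0.1 0 255;0 0 0 0 0.1 0 255;0 0 0 0 0.1 0 255"

```text
time_s: 28.5
position: [0.5332, 0.0155, 0.1012]
tool_rot: [[0.451, 0.893, -0.001], [0.893, -0.451, -0.0], [-0.001, -0.001, -1.0]]
ft_force: [-5.5, -3.0, -1.3]
grip_width: 0.0168
gripper_force: 97.7
```

```bash
python3 p.py 9 1 4.5
```

```text
F [-5.2  -2.63] Fn 5.176436359067574 Ft -2.67141327238926 |F| 5.825113067690125 sd 0.6319836280853055 Fz -0.5500498085557683 pos [-30.79 -38.07] cmd [-30.65 -38.  ] t 28.7 z 0.1012299107458913
cam [-3.51 -0.39 -0.01] resid [-0.08 -0.03  0.09  0.03  0.05  0.11  0.06  0.02 -0.06 -0.07 -0.05 -0.06
 -0.   -0.01 -0.02 -0.08 -0.01  0.03  0.06  0.12]
0 0 0 0.01 0.1 0 255;0 0 0 0 0.1 0 255;0 0 0 0.01 0.1 0 255;0 0 0 0.01 0.1 0 255;0 0 0 0.02 0.1 0 255;0 0 0 0.01 0.1 0 255;0 0 0 0.02 0.1 0 255;0 0 0 0.02 0.1 0 255;0 0 0 0.02 0.1 0 255
-> cmd [-22.81 -42.59]
```

>>> jog_arm:
  plan: "0 0 0 0.01 0.1 0 255;0 0 0 0 0.1 0 255;0 0 0 0.01 0.1 0 255;0 0 0 0.01 0.1 0 255;0 0 0 0.02 0.1 0 255;0 0 0 0.01 0.1 0 255;0 0 0 0.02 0.1 0 255;0 0 0 0.02 0.1 0 255;0 0 0 0.02 0.1 0 255"

```text
time_s: 29.45
position: [0.5422, 0.0123, 0.1013]
tool_rot: [[0.451, 0.893, -0.0], [0.893, -0.451, -0.0], [-0.0, 0.0, -1.0]]
ft_force: [-3.8, -4.4, -1.4]
grip_width: 0.0168
gripper_force: 97.7
```

```bash
python3 p.py 9 1 4
```

```text
F [-3.58 -3.54] Fn 4.702265440242764 Ft -1.7857510755058577 |F| 5.029931130161903 sd 0.6081153738316184 Fz -0.7768685389746426 pos [-22.57 -42.88] cmd [-22.81 -42.59] t 29.65 z 0.1013600032450975
cam [-3.51 -0.4  -0.01] resid [-0.07 -0.02  0.1   0.04  0.06  0.11  0.07  0.02 -0.06 -0.07 -0.06 -0.07
 -0.01 -0.01 -0.02 -0.08 -0.02  0.02  0.05  0.11  0.06]
0 0 0 0.02 0.1 0 255;0 0 0 0.03 0.1 0 255;0 0 0 0.03 0.09 0 255;0 0 0 0.03 0.1 0 255;0 0 0 0.03 0.09 0 255;0 0 0 0.03 0.1 0 255;0 0 0 0.04 0.09 0 255;0 0 0 0.04 0.09 0 255;0 0 0 0.04 0.09 0 255
-> cmd [-14.32 -45.52]
```

>>> jog_arm:
  plan: "0 0 0 0.02 0.1 0 255;0 0 0 0.03 0.1 0 255;0 0 0 0.03 0.09 0 255;0 0 0 0.03 0.1 0 255;0 0 0 0.03 0.09 0 255;0 0 0 0.03 0.1 0 255;0 0 0 0.04 0.09 0 255;0 0 0 0.04 0.09 0 255;0 0 0 0.04 0.09 0 255"

```text
time_s: 30.4
position: [0.5513, 0.011, 0.1014]
tool_rot: [[0.451, 0.893, 0.001], [0.893, -0.451, -0.001], [-0.0, 0.001, -1.0]]
ft_force: [-2.8, -4.5, -1.2]
grip_width: 0.0165
gripper_force: 97.7
```

```bash
python3 p.py 6 1 4
```

```text
F [-3.12 -3.89] Fn 4.511097281448755 Ft -2.1251269028694475 |F| 4.986598343158775 sd 0.4796302391606061 Fz -0.44025147653927305 pos [-13.91 -45.84] cmd [-14.32 -45.52] t 30.6 z 0.10143778113190216
cam [-3.51 -0.41 -0.01] resid [-0.07 -0.02  0.1   0.04  0.06  0.11  0.07  0.02 -0.07 -0.07 -0.06 -0.07
 -0.01 -0.01 -0.02 -0.08 -0.02  0.02  0.05  0.11  0.06  0.03]
0 0 0 0.04 0.09 0 255;0 0 0 0.05 0.09 0 255;0 0 0 0.04 0.09 0 255;0 0 0 0.05 0.09 0 255;0 0 0 0.05 0.09 0 255;0 0 0 0.05 0.08 0 255
-> cmd [ -8.42 -46.57]
```

>>> jog_arm:
  plan: "0 0 0 0.04 0.09 0 255;0 0 0 0.05 0.09 0 255;0 0 0 0.04 0.09 0 255;0 0 0 0.05 0.09 0 255;0 0 0 0.05 0.09 0 255;0 0 0 0.05 0.08 0 255;0 0 0 0 0 0 255"

```text
time_s: 31.18
position: [0.5575, 0.0112, 0.1015]
tool_rot: [[0.451, 0.893, 0.001], [0.893, -0.451, -0.0], [0.0, 0.001, -1.0]]
ft_force: [-1.6, -4.7, -1.1]
grip_width: 0.0166
gripper_force: 97.7
```

```bash
python3 r.py 6
```

```text
F stand -1.7394937672124269 -4.484113980923661 Fz -0.28248106567139614 |F| 4.811091918100157 pos stand mm [ -8.03 -46.8 ] z 101.49225870327321 t 31.4833
```

>>> jog_arm:
  plan: "0 0 0 -0.24 0.18 0 255;0 0 0 -0.24 0.18 0 255;0 0 0 -0.24 0.18 0 255;0 0 0 -0.24 0.18 0 255;0 0 0 -0.24 0.18 0 255;0 0 0 0 0 -1 255;0 0 0 0 0 -2 255;0 0 0 0 0 -2 255;0 0 0 0 0 -1.3 255;0 0 0 0 0 0 255"

```text
time_s: 32.32
position: [0.5609, -0.0035, 0.1678]
tool_rot: [[0.45, 0.893, 0.006], [0.893, -0.45, -0.001], [0.002, 0.006, -1.0]]
ft_force: [1.0, 0.5, -1.4]
grip_width: 0.0168
gripper_force: 97.8
```

Run:
```python
from h import *
s=env.observe();d=np.array([.4614,-.3007])-s['position'][:2];R=s['tool_rot'];print(s['position'],d,'tool cm',d@R[:2,0]*100,d@R[:2,1]*100)
```

```text
[ 0.56088804 -0.00351402  0.16776327] [-0.09948804 -0.29718598] tool cm -31.013969507291307 4.5062962317670525
```

>>> jog_arm:
  plan: "0 0 0 -2 0.3 0 255;0 0 0 -3.4 0.5 0 255;0 0 0 -3.4 0.5 0 255;0 0 0 -3.4 0.5 0 255;0 0 0 -3.4 0.5 0 255;0 0 0 -3.4 0.5 0 255;0 0 0 -3.4 0.5 0 255;0 0 0 -3.4 0.5 0 255;0 0 0 -3.4 0.5 0 255;0 0 0 -1.8 0.2 0 255"

```text
time_s: 33.15
position: [0.4588, -0.3034, 0.1637]
tool_rot: [[0.453, 0.892, -0.001], [0.892, -0.453, -0.0], [-0.0, -0.0, -1.0]]
ft_force: [0.6, 0.5, -1.4]
grip_width: 0.0167
gripper_force: 97.8
```

>>> jog_arm:
  plan: "0 0 0 0 0 0 255;0 0 0 0 0 0 255;0 0 0 0 0 0 255"

```text
time_s: 33.4
position: [0.4602, -0.2995, 0.164]
tool_rot: [[0.45, 0.893, -0.0], [0.893, -0.45, 0.001], [0.001, -0.001, -1.0]]
ft_force: [0.7, -0.1, -0.3]
grip_width: 0.0168
gripper_force: 97.8
```

Run:
```python
from h import *
im=imaging.get_image('wrist');im=imaging.get_image('scene');s=env.observe();d=np.array([.4614,-.3007])-s['position'][:2];R=s['tool_rot'];print(s['position'],d,'tool cm',d@R[:2,0]*100,d@R[:2,1]*100,R[:,2])
im2=imaging.get_image('wrist')
cv2.imwrite('pics/back.png',np.hstack([cv2.resize(im['pixels'][130:250,60:190,::-1],(416,384)),im2['pixels'][:,80:430,::-1]]))
```

```text
[ 0.46047324 -0.29919329  0.16422381] [ 0.00092676 -0.00150671] tool cm -0.09296121187015488 0.1504953719813082 [-1.73943542e-04  5.28496638e-04 -9.99999845e-01]
```

View pics/back.png

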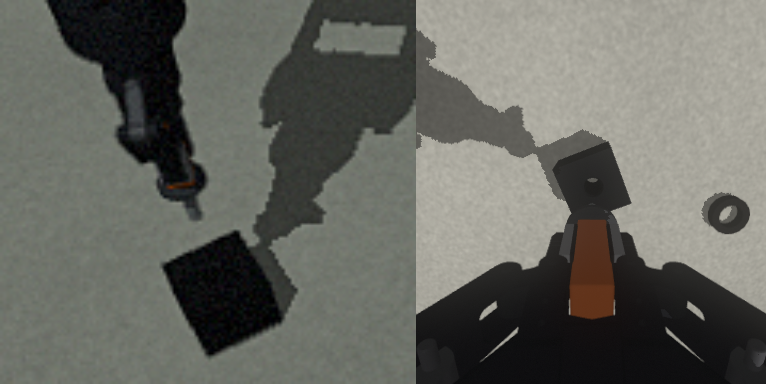

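>>> jog_arm:
  plan: "0 0 0 -0.1 0.15 1 255;0 0 0 0 0 1.5 255;0 0 0 0 0 1.5 255;0 0 0 0 0 1 255;0 0 0 0 0 0.5 255;0 0 0 0 0 0.4 255;0 0 0 0 0 0.4 255;0 0 0 0 0 0.4 255;0 0 0 0 0 0.4 255;0 0 0 0 0 0 255"

```text
time_s: 34.38
position: [0.4609, -0.3018, 0.0928]
tool_rot: [[0.451, 0.893, -0.0], [0.893, -0.451, 0.0], [0.0, -0.001, -1.0]]
ft_force: [0.5, 0.4, -0.7]
grip_width: 0.0171
gripper_force: 97.8
```

```bash
python3 r.py 3 ; python3 -c "
from h import *
print(env.observe()['position'])"
```

```text
F stand -0.4590134132062273 0.49855729808085103 Fz 0.030211778380598592 |F| 0.67787939822049 pos stand mm [-162.87 -335.5 ] z 93.39995532487215 t 34.5333
[ 0.46112397 -0.30205864  0.09357141]
```

>>> jog_arm:
  plan: "0 0 0 0.1 0 0.3 255;0 0 0 0 0 0.4 255;0 0 0 0 0 0.4 255;0 0 0 0 0 0.4 255;0 0 0 0 0 0.4 255;0 0 0 0 0 0.4 255;0 0 0 0 0 0.3 255;0 0 0 0 0 0.15 255;0 0 0 0 0 0 255;0 0 0 0 0 0 255"

```text
time_s: 35.37
position: [0.4615, -0.3011, 0.0658]
tool_rot: [[0.451, 0.893, 0.0], [0.893, -0.451, -0.0], [0.0, 0.0, -1.0]]
ft_force: [-0.2, -0.4, -1.8]
grip_width: 0.0165
gripper_force: 97.8
```

```bash
python3 r.py 3 ; python3 -c "
from h import *
print(env.observe()['position'])"
```

```text
F stand -0.043724537769251656 0.37197974041086695 Fz -0.31181276312648143 |F| 0.3746499149344469 pos stand mm [-162.21 -334.77] z 66.00162353786536 t 35.5167
[ 0.46157523 -0.30115363  0.06604576]
```

>>> jog_arm:
  plan: "0 0 0 0 0 0.05 255;0 0 0 0 0 0.05 255;0 0 0 0 0 0 255;0 0 0 0 0 0 150;0 0 0 0 0 0 100;0 0 0 0 0 0 0;0 0 0 0 0 0 0;0 0 0 0 0 0 0;0 0 0 0 0 0 0;0 0 0 0 0 0 0"

```text
time_s: 36.35
position: [0.4615, -0.3011, 0.0648]
tool_rot: [[0.451, 0.893, -0.0], [0.893, -0.451, 0.0], [0.0, -0.0, -1.0]]
ft_force: [-0.5, -0.0, -0.7]
grip_width: 0.0856
gripper_force: 0.0
```

>>> jog_arm:
  plan: "0 0 0 0 0 0 0;0 0 0 0 0 0 0;0 0 0 0 0 -0.5 0;0 0 0 0 0 -1 0;0 0 0 0 0 -2 0;0 0 0 0 0 -3 0;0 0 0 0 0 -3 0;0 0 0 0 0 -3 0;0 0 0 0 0 -2 0;0 0 0 -3 0 -2 0"

```text
time_s: 37.18
position: [0.4492, -0.325, 0.2329]
tool_rot: [[0.447, 0.895, 0.002], [0.895, -0.447, -0.001], [0.0, 0.002, -1.0]]
ft_force: [0.7, -0.8, -0.2]
grip_width: 0.0854
gripper_force: 0.0
```

>>> jog_arm:
  plan: "0 0 0 0 0 0 0;0 0 0 0 0 0 0;0 0 0 0 0 0 0;0 0 0 0 0 0 0"

```text
time_s: 37.52
position: [0.4479, -0.327, 0.2292]
tool_rot: [[0.45, 0.893, -0.001], [0.893, -0.45, 0.001], [0.001, -0.002, -1.0]]
ft_force: [0.6, -0.4, 0.2]
grip_width: 0.0852
gripper_force: 0.0
```

Run:
```python
from fit import *
s=env.observe();print(s['position'],s['grip_width'],s['time_s'])
sc=imaging.get_image('scene');im=imaging.get_image('wrist');p2=im['pixels']
hs=cv2.cvtColor(p2,cv2.COLOR_RGB2HSV).astype(int)
org=(hs[...,0]<20)&(hs[...,1]>110)&(hs[...,2]>60);org[:,:180]=0;org[:,330:]=0;org[:60]=0
v,e=fit(im,org,'handle',[.4614,-.301,1.107]);print('handle',v,np.degrees(v[2]),e,org.sum())
cv2.imwrite('pics/end.png',np.hstack([cv2.resize(sc['pixels'][130:250,60:190,::-1],(416,384)),p2[:,80:430,::-1]]))
```

```text
[ 0.44788302 -0.32702651  0.22915065] 0.08522839257533092 37.5167
handle [ 0.46215307 -0.30136379  1.10229273] 63.15672129814773 0.32685778207195326 468
```

View pics/end.png

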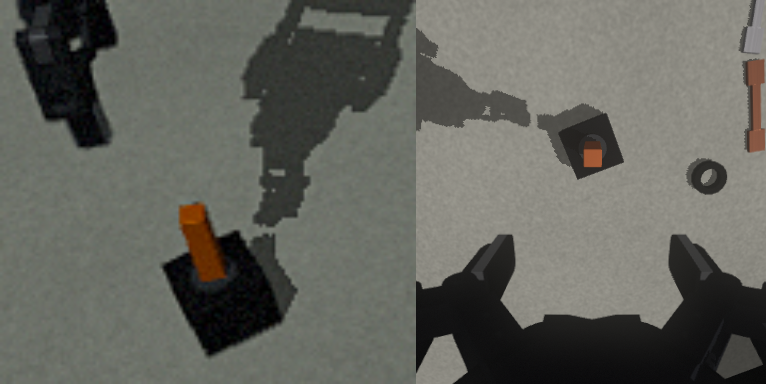

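The stylus stands home in the holder, with the handle at composite pixel (593,157), upright and let go. The gripper is clear, so I am handing the job in.

```bash
python3 -c "
from rig import job
print(job.close_job())"
```

```text
the job is handed in; nothing more can be done
None
```

The pin was run along the whole edge from the red mark to the green at about 3–6 N in the readings between moves. The stylus is back home in its holder, and the job was handed in at about 38 s; no verdict was returned.

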